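# Bring the red-lidded spice to the front of the carousel

## Task

Someone has hung the blue napkin ring on the handle of the spice carousel: lift it up and off and set it down flat on the wooden chopping board, without dropping it. Then turn the carousel until the jar with the red lid stands at the front, in line with the white pointer on the foot, and finish gripping the carousel's steel handle so that it is held still there (do not let go at the end). Leave the salt pot, the mug and the pepper shaker where they stand.

Things in the scene. Friction and masses are not known exactly. Their poses are not given: they have to be found in the camera images.
- carousel (a joint): Turning angle of the carousel's tray on its foot, rad: 0 (or any whole turn) when the red-lidded jar is at the white pointer; grows counter-clockwise seen from above. No stops; it turns freely both ways with a light drag (about 0.06 N m) and stays where it is left.
- carousel_base: Fixed dark steel foot of the carousel, a disc 196 mm across and 12 mm high; origin on the counter on the turning axis. A tongue 34 mm wide with a white pointer bar on it sticks out to 150 mm from the axis along the foot's own -x: that is the front. It points away from the robot (world +x, within 46 degrees), to the side of the counter where the cook stands.
- handle_mid (a point): Square steel handle on the turning axis, turning with the tray: 18 x 18 mm, 50 mm tall; this point is its centre, 147 mm above the counter (foot at 122, top at 172 mm). It stands on a wooden column 44 mm across. Its x and y axes are square to its flat sides; its x axis equals the foot's x axis when the joint reads 0. At the start the napkin ring sits round it and the top 14 mm stick out.
- red_lid (a point): Centre of the top of the only red lid (five are black); 68 mm from the turning axis, 102 mm above the counter. Six spice jars, 44 mm across, are fixed on the wooden tray (192 mm across) on a circle of 68 mm radius, 60 degrees apart, all lid tops 102 mm above the counter.
- ring_center (a point): Centre (half-way up) of the blue napkin ring: outer diameter 56 mm, hole 36 mm, height 36 mm, about 60 g; its z axis is the ring's axis. At the start it hangs loosely over the handle, resting on the column; it must rise more than 50 mm to come free.
- ring: The same napkin ring; origin at the centre of its underside.
- board: Fixed wooden chopping board, 260 mm (its x) x 220 mm (its y), 22 mm thick; origin at the centre of its underside. The salt pot stands near its +x, +y corner; the rest is free.
- salt_pot_mid (a point): Middle of the white salt pot with cork lid, 56 mm across, 48 mm high, loose on the board; to be left alone.
- mug_mid (a point): Middle of the blue mug, 80 mm across, 90 mm high, loose on the counter; to be left alone.
- pepper_shaker_mid (a point): Middle of the dark wooden pepper shaker, 50 mm across, 70 mm high, loose on the counter between the carousel and the board; to be left alone.
Things that resemble listed ones, but are neither listed nor needed, are in the scene too. There is more than one size of the carousel_base; the job needs the larger. Of the things shaped like the ring, the blue one is meant.

How it is judged:
By the outcome, as a careful person would: the job done as asked, in the order asked, and still so for the second after the job is handed in, while the arm keeps its last pose, push and grip.
It also fails if it takes over 72 s, if anything falls off the work surface, if the arm or the gripper's body presses on something with over 40 N, if the wrist force passes 120 N, or if a joint passes its speed limit or range.

## Robot

A 7-joint arm with a two-finger parallel gripper is mounted at the origin on the work surface. World frame = base frame: x ahead of the robot, y to its left, z up, the work surface at z = 0. Lengths are in m, angles in rad, forces in N, time in s.
With the tool pointing down it reaches from about 0.425 to 0.925 m from the base axis. Payload 6.8 kg.
Tool frame: the origin (TCP) lies on the centre line of the jaws, within the pads' length; the fingertips stand bot.tip_reach ahead of it and the grasp point (between the pads) lies 3 mm ahead of it (bot.tip_reach is the distance from the TCP to the fingertips, in m); z points along the fingers, y is the line along which they close (so a half turn about z gives the same grasp; the last joint's range is limited). The gripper opens to 85 mm and grips with 20 to 120 N. Pads are 22 mm wide; open, the fingers measure 114 mm over their backs; the gripper's body (76 mm by 85 mm) begins 54 mm behind the grasp point. The pads swing forward as they close: fully open they stand 13 mm farther back than shut.
Start: joints at [-0.108, 0.477, 0.022, 1.555, -0.011, 1.109, -0.083], TCP at [0.675, 0, 0.253] pointing down, gripper open.
Joint ranges: [-2.96, 2.96], [-0.34, 2.1], [-1.41, 1.46], [0.24, 2.44], [-1.37, 4.51], [0.17, 1.92], [-2.96, 2.96]. Speed limits (rad/s): [2.39, 2.39, 3.14, 3.14, 3.14, 3.14, 3.14].

## Interface

Orientations are given as a unit quaternion [w, x, y, z].
In Python, from station import bot gives the robot as it stands.
- The arm moves only by the tool jog_arm, never from a script. Its argument "deltas" is a list of rows, each a list of 7 numbers: the shift along the world's x, y, z in m, then the turn, a rotation vector about the world's x, y, z in rad, then the opening, from 0 (shut) to 1 (fully open). In form: [[x, y, z, rx, ry, rz, grip], ...]. A call has 1 to 10 rows; each row shifts and turns the commanded pose from where the row before left it; what a row does not reach is not made up. A row lasts 1/10 s, in which the tool goes at most 50 mm and 8.59 degrees, less where a joint would pass 70% of its speed; a pose out of reach is approached as far as the arm can. A call with a gripper value outside its range is refused whole. The fingers move at their own pace and stop on an object; "newtons" is the grip in N (left out, the last holds). Time passes only in rows, so rows that do not move let the fingers close. It gives the time, the measured TCP pose, the force, the opening and the grip force at its end, in the units of the state.
- bot.get_obs(): the state, without advancing time (a new reading comes with each control period).
- bot.read_camera(name): name is "scene" or "side" or "wrist"; returns a dict with "img" (400x640x3 uint8, red, green, blue), "K" (3x3 intrinsics, pixels), "eye" and "attitude" of the camera in the world. Camera axes: x right, y down, z forward; pixel columns grow to the right and rows downward; lengths in m; the calibration is good to about 2 mm. The wrist camera is an equidistant fisheye: a pixel r from the principal point sees the ray r / f radians off the axis. A picture is of the moment at which its call begins. There is no depth.
- bot.hand_in(): hands the job in; it is judged then, once.
The state is a dict: "t": time; "q": joint angles; "joint_vel": joint speeds; "joint_torque": joint torques, N m; "eef_pos": TCP position; "tool_rot": TCP orientation; "contact_force": force on the tool from outside, world axes, zero at the start; "torque": the same for the moment, N m; "gripper_width": opening from 0.0 (shut) to 1.0 (fully open); "grasp_force": force on a finger pad.
Only numpy, scipy, OpenCV 4.12 (cv2) and the standard library are available. Lean on these libraries where they do the work, as an engineer would, in place of code of your own. Each camera call takes 0.05 s, during which the arm holds its last target. There are 200 camera calls.

## Working session

There is one attempt and no reset: what is moved stays moved. The work goes in short steps, Python scripts to look and compute and a tool call to move; the robot and the scene stay as the last step left them, time stands still between calls to the robot, and variables do not carry over. Pictures are saved under pics/ and viewed, at most 10 in all, crops included, and the job is handed in when it is done.

Besides the shell and the picture viewer there is one more tool, called in YAML: its name, and indented under it one key for each argument. jog_arm: Moves the arm, as the interface text tells. Its arguments: {"type":"object","properties":{"deltas":{"type":"array"},"newtons":{"type":"number"}},"required":["deltas"]}

```bash
mkdir -p pics; ls
cat > h.py <<'E'
import numpy as np, cv2
from scipy.spatial.transform import Rotation as R
from station import bot
def rot(a):
    a=np.array(a,float)
    return a if a.shape==(3,3) else R.from_quat(a,scalar_first=True).as_matrix()
def ray(c,u,v,fish=False):
    K=c['K'];x=(u-K[0][2])/K[0][0];y=(v-K[1][2])/K[1][1]
    if fish:
        r=np.hypot(x,y)+1e-12; d=np.array([x/r*np.sin(r),y/r*np.sin(r),np.cos(r)])
    else: d=np.array([x,y,1.])
    d=rot(c['attitude'])@d
    return np.array(c['eye']),d/np.linalg.norm(d)
def plane(c,u,v,z,fish=False):
    o,d=ray(c,u,v,fish); return o+d*(z-o[2])/d[2]
def cross(r1,r2):
    (o1,d1),(o2,d2)=r1,r2
    A=np.stack([d1,-d2],1); s=np.linalg.lstsq(A,o2-o1,rcond=None)[0]
    p,q=o1+s[0]*d1,o2+s[1]*d2
    return (p+q)/2,np.linalg.norm(p-q)
def proj(c,p,fish=False):
    d=rot(c['attitude']).T@(np.array(p)-np.array(c['eye'])); K=np.array(c['K'])
    if fish:
        th=np.arctan2(np.hypot(d[0],d[1]),d[2]); n=np.hypot(d[0],d[1])+1e-12
        return K[0,0]*th*d[0]/n+K[0,2],K[1,1]*th*d[1]/n+K[1,2]
    return (K@d)[:2]/d[2]
def snap(name,fn):
    c=bot.read_camera(name); cv2.imwrite('pics/'+fn+'.png',c['img'][:,:,::-1]); 
    import pickle; pickle.dump(c,open(fn+'.pkl','wb')); return c
def load(fn):
    import pickle; return pickle.load(open(fn+'.pkl','rb'))
E
python3 - <<'E'
from h import *
for n in ('scene','side','wrist'):
    c=snap(n,n+'0'); print(n,np.array(c['K']).tolist(),c['eye'],c['attitude'])
a=[cv2.imread(f'pics/{n}0.png') for n in('scene','side')]
print(bot.get_obs(),bot.tip_reach)
E
```

```text
pics
scene [[516.9052234121278, 0.0, 314.08072728716354], [0.0, 516.9052234121278, 197.0266778138416], [0.0, 0.0, 1.0]] [1.37191049 0.27633435 1.09481939] [-0.21152048  0.5927092   0.72937606 -0.26826378]
side [[483.15781883876224, 0.0, 320.9929898945992], [0.0, 483.15781883876224, 190.03208402633115], [0.0, 0.0, 1.0]] [0.18378325 1.02084157 0.70998095] [ 0.10240097 -0.18020505  0.84885668 -0.48629468]
wrist [[309.70691628693146, 0.0, 318.76276902790846], [0.0, 309.70691628693146, 200.3516361328269], [0.0, 0.0, 1.0]] [0.67425537 0.08389947 0.3732426 ] [ 1.66460181e-01  9.86047769e-01  3.42618293e-04 -8.29893660e-04]
{'t': 0.15, 'q': array([-0.1080775 ,  0.47763578,  0.02235468,  1.55619073, -0.01150019,
        1.10934214, -0.08308297]), 'joint_vel': array([ 0.00128026, -0.00188279, -0.00028141, -0.00480262,  0.0003719 ,
        0.00033352,  0.00074657]), 'joint_torque': array([ 1.55385478e-03, -5.96924365e+01,  1.60940632e+00, -2.81490952e+01,
        1.26662746e-02,  6.56643446e-03,  5.58682734e-05]), 'eef_pos': array([ 6.74574429e-01, -2.37559694e-05,  2.52546270e-01]), 'tool_rot': array([-4.73120078e-04,  7.07104667e-01,  7.07108525e-01, -5.47838233e-04]), 'contact_force': array([-0.02890533,  0.81139859, -0.35531141]), 'torque': array([0.06159688, 0.03800235, 0.01195556]), 'grasp_force': 0.0, 'gripper_width': 0.9973817463444076} 0.022
```

View pics/scene0.png

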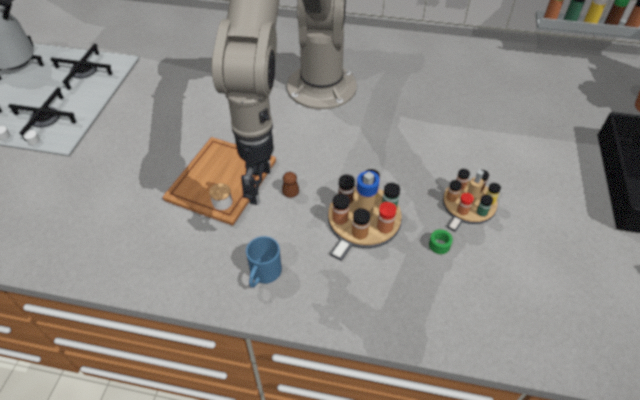

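View pics/side0.png

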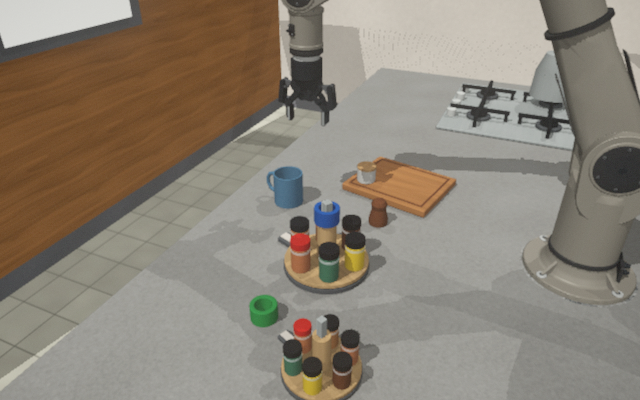

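In the scene view the large carousel is at (365,215), with the blue ring at (369,184), the red lid at (388,211) and the pointer at (341,247). The look-alikes are the small carousel (470,200) with its own red lid (466,203), and the green ring (441,241). The blue mug (264,260) shares the ring's colour. I choose the ring on the larger carousel. In the side view the ring is at (327,215), the red lid at (300,242), the pepper at (378,213) and the board at (400,185).

Run:
```python
from h import *
s=load('scene0');d=load('side0');w=load('wrist0')
def blobs(c,f,box,amin=15):
    u0,v0,u1,v1=box; hsv=cv2.cvtColor(c['img'],cv2.COLOR_RGB2HSV).astype(int)
    m=np.zeros(hsv.shape[:2],np.uint8); m[v0:v1,u0:u1]=f(hsv[...,0],hsv[...,1],hsv[...,2])[v0:v1,u0:u1]
    n,_,st,ce=cv2.connectedComponentsWithStats(m)
    return sorted([(int(st[i,4]),ce[i].round(1).tolist(),st[i,:4].tolist()) for i in range(1,n) if st[i,4]>=amin],reverse=True)[:3]
blue=lambda h,S,V:(h>105)&(h<125)&(S>170)&(V>80)
red=lambda h,S,V:((h<5)|(h>174))&(S>180)&(V>120)
white=lambda h,S,V:(S<40)&(V>200)
wood=lambda h,S,V:(h>5)&(h<20)&(S>110)&(V>90)
for nm,c,bx in(('scene',s,(310,150,420,265)),('side',d,(270,190,380,300))):
    for k,f in(('blue',blue),('red',red),('white',white)): print(nm,k,blobs(c,f,bx))
print('board',blobs(s,wood,(150,130,285,225)),blobs(d,wood,(335,150,465,215)))
print('pepper',blobs(s,lambda h,S,V:(h<14)&(S>110)&(V<150),(278,165,305,200)))
sc=s['img'][150:270,310:420]; sd=d['img'][190:300,265:385]
a=cv2.resize(sc,(400,436),interpolation=3);b=cv2.resize(sd,(400,367),interpolation=3)
o=np.zeros((436,800,3),np.uint8);o[:,:400]=a;o[:367,400:]=b
cv2.imwrite('pics/crop.png',o[:,:,::-1])
```

```text
scene blue [(241, [367.4, 185.9], [358, 172, 20, 24])]
scene red [(205, [387.1, 210.0], [380, 202, 16, 17])]
scene white [(99, [340.3, 248.2], [334, 242, 13, 14])]
side blue [(17, [316.7, 207.1], [315, 203, 5, 9])]
side red [(242, [299.3, 241.4], [291, 234, 19, 17])]
side white [(43, [285.9, 236.2], [281, 233, 9, 8])]
board [(3989, [211.2, 181.1], [164, 138, 85, 87]), (31, [272.0, 160.3], [270, 157, 5, 9]), (21, [256.0, 177.2], [253, 175, 6, 5])] [(3676, [401.1, 186.9], [343, 157, 113, 58])]
pepper [(282, [289.9, 184.8], [283, 173, 15, 24])]
```

View pics/crop.png

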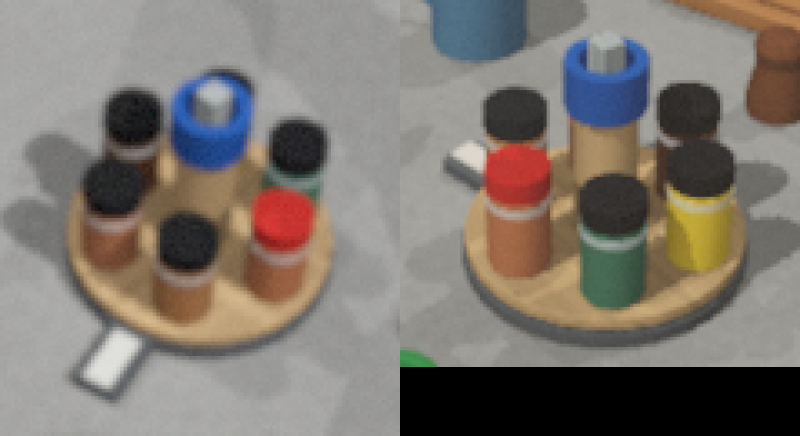

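View pics/wrist0.png

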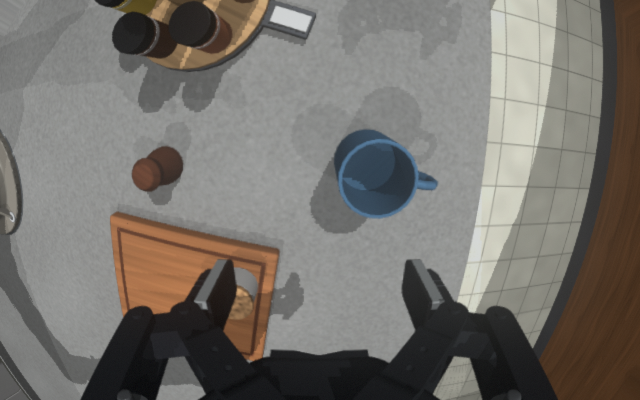

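The crops show the blue ring round the steel handle on the large carousel. The handle top is at scene (368.3,178.3) and side (327.1,203.5), and the red lid top at scene (387.8,208.6) and side (300.4,239.5). The wrist view shows the board's front edge from (112,215) to (278,248), the pepper at (147,174) and the mug at (378,178).

Run:
```python
from h import *
s=load('scene0');d=load('side0');w=load('wrist0')
h,e=cross(ray(s,368.3,178.3),ray(d,327.1,203.5));print('handle top',h,e, plane(s,368.3,178.3,.172),plane(d,327.1,203.5,.172))
r,e=cross(ray(s,387.8,208.6),ray(d,300.4,239.5));print('red',r,e)
p=plane(s,340.3,248.2,.014);print('pointer',p,plane(w,291,20,.014,True))
ax=h[:2]
f=np.degrees(np.arctan2(*(p[:2]-ax)[::-1]));a=np.degrees(np.arctan2(*(r[:2]-ax)[::-1]))
print('front deg',f,np.linalg.norm(p[:2]-ax),'red deg',a,np.linalg.norm(r[:2]-ax))
print('pepper top',plane(w,147,174,.07,True),plane(s,290,177,.06))
for q in((112,214),(279,248)): print('board wrist',plane(w,*q,.022,True))
# board outline
for c,bx in((s,(150,130,285,225)),(d,(335,150,465,215))):
    hsv=cv2.cvtColor(c['img'],cv2.COLOR_RGB2HSV).astype(int)
    m=np.zeros((400,640),np.uint8);u0,v0,u1,v1=bx
    m[v0:v1,u0:u1]=((hsv[...,0]>5)&(hsv[...,0]<20)&(hsv[...,1]>110)&(hsv[...,2]>90))[v0:v1,u0:u1]
    m=cv2.morphologyEx(m,cv2.MORPH_CLOSE,np.ones((9,9)))
    cn=max(cv2.findContours(m,0,2)[0],key=cv2.contourArea)
    q=cv2.approxPolyDP(cv2.convexHull(cn),4,True)[:,0]
    for x in q: print(x,plane(c,*x,.022).round(3))
print('salt',plane(w,240,302,.07,True),plane(d,366,166,.07))
print('mug',plane(w,378,178,.09,True),'tcp',bot.get_obs()['eef_pos'])
```

```text
handle top [0.52552638 0.22056987 0.16475735] 0.004150832111263507 [0.53431144 0.22233457 0.172     ] [0.52053195 0.22828427 0.172     ]
red [0.55966536 0.27925587 0.10111035] 0.00014922933437779275
pointer [0.63966486 0.17772306 0.014     ] [0.64213123 0.17536817 0.014     ]
front deg -20.575792777581565 0.12191571173341285 red deg 59.81246555072238 0.06789342036893725
pepper top [0.4805067  0.00970409 0.07      ] [0.47012321 0.0081588  0.06      ]
board wrist [ 0.37444968 -0.05938379  0.022     ]
board wrist [ 0.6225385  -0.10314524  0.022     ]
[211 138] [ 0.331 -0.272  0.022]
[236 145] [ 0.345 -0.189  0.022]
[245 162] [ 0.406 -0.142  0.022]
[248 201] [ 0.544 -0.092  0.022]
[232 224] [ 0.627 -0.11   0.022]
[164 198] [ 0.58  -0.319  0.022]
[343 188] [ 0.606 -0.087  0.022]
[361 163] [ 0.612 -0.254  0.022]
[379 157] [ 0.574 -0.317  0.022]
[455 180] [ 0.325 -0.264  0.022]
[425 214] [ 0.362 -0.049  0.022]
[370 214] [0.492 0.009 0.022]
salt [ 0.57513703 -0.15641673  0.07      ] [ 0.5628095  -0.15322091  0.07      ]
mug [0.73049359 0.00817054 0.09      ] tcp [ 6.74574429e-01 -2.37559694e-05  2.52546270e-01]
```

Measured values agree with the sizes given: the red lid is 67.9 mm from the axis at 101 mm height. The axis is near (0.527, 0.222), the front at about -20.6° and the red lid at about 59.8°, so the turn is about -80°. Board centre is near (0.476,-0.188). I'll move over the carousel and look from close by.

jog_arm:
  deltas:
    - [-0.01,0.01,0.02,0,0,0,1]
    - [-0.02,0.03,0.02,0,0,0,1]
    - [-0.03,0.04,0,0,0,0,1]
    - [-0.03,0.045,0,0,0,0,1]
    - [-0.025,0.04,0,0,0,0,1]
    - [-0.02,0.03,0,0,0,0,1]
    - [-0.01,0.02,0,0,0,0,1]
    - [-0.003,0.007,0,0,0,0,1]
    - [0,0,0,0,0,0,1]
    - [0,0,0,0,0,0,1]

```text
t: 1.15
eef_pos: [0.5302, 0.2169, 0.2931]
tool_rot: [0.0, 0.708, 0.706, -0.0]
contact_force: [-0.3, -0.0, 0.4]
gripper_width: 1.0
grasp_force: 0.0
```

Run:
```python
from h import *
c=snap('wrist','wrist1');print(bot.get_obs()['eef_pos'],[proj(c,p,True) for p in((.527,.222,.172),(.5597,.279,.102))])
```

```text
[0.53028822 0.21664411 0.29311302] [(np.float64(315.416826933758), np.float64(194.20354096021123)), (np.float64(348.5899844191399), np.float64(118.44961009681084))]
```

View pics/wrist1.png

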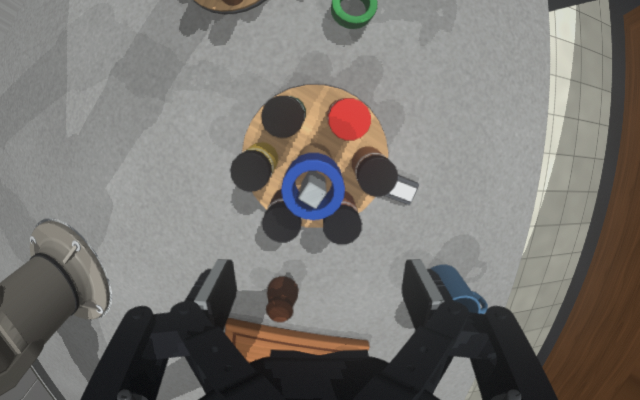

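The wrist view shows the ring at (313,187) with the handle top inside at (316,187), the red lid at (350,119), black lids at (283,117), (251,170) and (376,175), and the pointer at (402,190). I'll fit these.

Run:
```python
from h import *
c=load('wrist1');img=c['img'];hsv=cv2.cvtColor(img,cv2.COLOR_RGB2HSV).astype(int);H,S,V=hsv[...,0],hsv[...,1],hsv[...,2]
def cen(m,box):
    u0,v0,u1,v1=box;mm=np.zeros((400,640),np.uint8);mm[v0:v1,u0:u1]=m[v0:v1,u0:u1]
    cn=max(cv2.findContours(mm,0,2)[0],key=cv2.contourArea);return cn
red=cen(((H<6)|(H>174))&(S>150)&(V>100),(320,90,380,145))
(u,v),rr=cv2.minEnclosingCircle(red);R0=plane(c,u,v,.102,True);print('red',u,v,rr,R0)
L=[]
for b in((255,90,308,141),(226,145,272,194),(355,150,400,198)):
    cn=cen(V<62,b);(u,v),rr=cv2.minEnclosingCircle(cn);L.append(plane(c,u,v,.102,True));print('blk',u,v,rr,L[-1])
print('axis mid',(L[1]+L[2])/2,np.linalg.norm(L[1]-L[2]))
P=np.array([R0,L[0],L[1],L[2]])[:,:2];ang=np.radians([0,60,120,-60])
# fit axis + phase: P=ax+.068*(cos,sin)(a+ang) linear in (ax,cosa,sina)
A=[];B=[]
for p,t in zip(P,ang):
    k=.068;A+=[[1,0,k*np.cos(t),-k*np.sin(t)],[0,1,k*np.sin(t),k*np.cos(t)]];B+=list(p)
x,res,_,_=np.linalg.lstsq(np.array(A),np.array(B),rcond=None);a=np.degrees(np.arctan2(x[3],x[2]));print('axis',x[:2],'red deg',a,np.hypot(x[2],x[3]),res)
wh=cen((S<40)&(V>190),(380,165,425,210));pp=np.array([plane(c,*q,.0135,True)[:2] for q in wh[:,0]])
r=cv2.minAreaRect((pp*1000).astype(np.float32));print('pointer rect mm',r)
pc=np.array(r[0])/1000;print('front',np.degrees(np.arctan2(*(pc-x[:2])[::-1])),np.linalg.norm(pc-x[:2]))
bl=cen((H>105)&(H<128)&(S>130)&(V>60),(270,140,355,230));(u,v),rr=cv2.minEnclosingCircle(bl);print('ring',u,v,rr,plane(c,u,v,.158,True))
g=cen((S<50)&(V>110),(295,168,335,212));print('handle blob',cv2.boundingRect(g),cv2.contourArea(g));
```

```text
red 348.9867248535156 118.56195068359375 21.476924896240234 [0.56010099 0.2788921  0.102     ]
blk 282.755859375 116.718994140625 21.03654670715332 [0.49380351 0.28098721 0.102     ]
blk 250.9124755859375 170.33175659179688 20.053726196289062 [0.45844406 0.22579088 0.102     ]
blk 375.7926940917969 175.47561645507812 20.261211395263672 [0.58969816 0.21984183 0.102     ]
axis mid [0.52407111 0.22281636 0.102     ] 0.13138885186048246
axis [0.52424705 0.2228827 ] red deg 57.45886363596385 0.9687040060409559 [6.72989698e-07]
pointer rect mm ((646.9725952148438, 175.32156372070312), (19.649856567382812, 32.68009567260742), 69.4695053100586)
front -21.18337182303917 0.13161922916238822
ring 312.81988525390625 186.97579956054688 32.9317741394043 [0.52462679 0.2239952  0.158     ]
handle blob (299, 177, 28, 31) 491.0
```

jog_arm:
  deltas:
    - [-0.003,0.004,0,0,0,0,1]
    - [-0.0027,0.003,0,0,0,0,1]
    - [0,0,-0.02,0,0,0,1]
    - [0,0,-0.03,0,0,0,1]
    - [0,0,-0.03,0,0,0,1]
    - [0,0,-0.025,0,0,0,1]
    - [0,0,-0.015,0,0,0,1]
    - [0,0,0,0,0,0,1]
    - [0,0,0,0,0,0,1]

```text
t: 2.1
eef_pos: [0.5238, 0.2257, 0.1737]
tool_rot: [-0.0, 0.707, 0.707, 0.0]
contact_force: [0.6, 0.3, 0.8]
gripper_width: 0.997
grasp_force: 0.0
```

Run:
```python
from h import *
c=snap('wrist','wrist2');s=snap('scene','scene2');print(bot.get_obs()['eef_pos'],bot.get_obs()['tool_rot'])
b=cv2.resize(s['img'][120:260,310:430],(480,560),interpolation=3)
cv2.imwrite('pics/c2.png',np.hstack([cv2.resize(c['img'][140:400,240:400],(320,560)),b])[:,:,::-1])
```

```text
[0.52433223 0.22599705 0.17455587] [2.89715718e-04 7.07166051e-01 7.07046702e-01 1.02600579e-03]
```

View pics/c2.png

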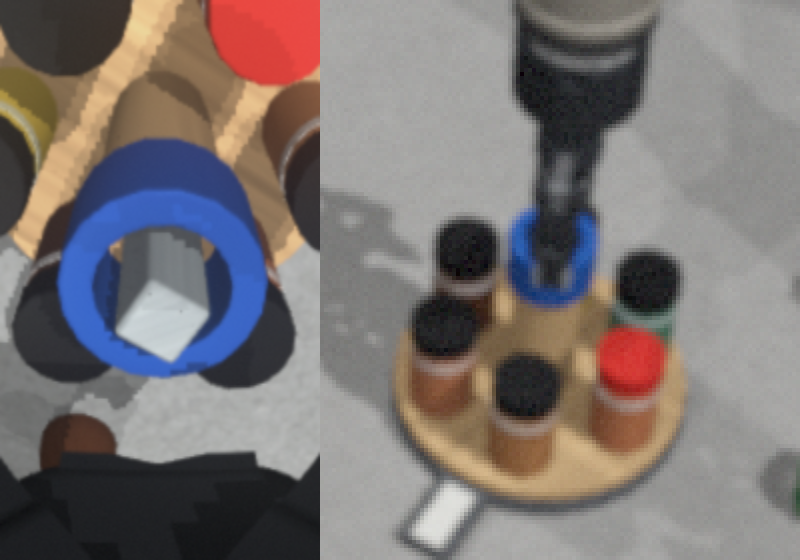

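The fingers straddle the ring. Ring top centre is about wrist pixel (321.5,272), and the handle top is about (321.5,289) with corners (298.5,292), (317.5,270), (343.5,285) and (326,307).

Run:
```python
from h import *
c=load('wrist2');print(plane(c,321.5,272,.158,True),plane(c,321.5,289,.172,True))
q=np.array([plane(c,*p,.172,True)[:2] for p in((298.5,292),(317.5,270),(343.5,285),(326,307))]);print(q.mean(0))
for i in range(4):
    e=q[(i+1)%4]-q[i];print(np.linalg.norm(e),np.degrees(np.arctan2(e[1],e[0]))%90)
```

```text
[0.52476814 0.22291764 0.158     ] [0.52466526 0.2220197  0.172     ]
[0.52460947 0.22202674]
0.01574620134841854 54.221953688888185
0.015090515199812856 55.15104798617126
0.01580165600799732 58.781068506124555
0.01634631804410314 55.06053926871331
```

jog_arm:
  deltas:
    - [0,-0.0025,-0.01,0,0,0,1]
    - [0,0,-0.012,0,0,0,1]
    - [0,0,0,0,0,0,1]
    - [0,0,0,0,0,0,0.6]
    - [0,0,0,0,0,0,0.5]
    - [0,0,0,0,0,0,0.4]
    - [0,0,0,0,0,0,0.4]
    - [0,0,0,0,0,0,0.4]
  newtons: 35

```text
t: 3.0
eef_pos: [0.5239, 0.2234, 0.1519]
tool_rot: [0.0, 0.707, 0.707, 0.001]
contact_force: [0.2, -0.7, 4.6]
gripper_width: 0.649
grasp_force: 37.3
```

jog_arm:
  deltas:
    - [0,0,0.006,0,0,0,0.4]
    - [0,0,0.012,0,0,0,0.4]
    - [0,0,0.015,0,0,0,0.4]
    - [0,0,0.018,0,0,0,0.4]
    - [0,0,0.018,0,0,0,0.4]
    - [0,0,0.015,0,0,0,0.4]
    - [0,0,0.01,0,0,0,0.4]
    - [0,0,0.006,0,0,0,0.4]
    - [0,0,0,0,0,0,0.4]

```text
t: 3.9
eef_pos: [0.5239, 0.2232, 0.2521]
tool_rot: [0.0, 0.707, 0.707, 0.001]
contact_force: [-0.5, 0.0, -1.0]
gripper_width: 0.653
grasp_force: 37.2
```

Run:
```python
from h import *
c=snap('wrist','wrist3');s=snap('scene','scene3');d=snap('side','side3');o=bot.get_obs();print(o['eef_pos'],o['contact_force'],o['grasp_force'])
f=lambda i,a,b:cv2.resize(i[a:a+200,b:b+150],(262,350),interpolation=3)
cv2.imwrite('pics/c3.png',np.hstack([f(c['img'],180,245),f(s['img'],90,290),f(d['img'],120,260)])[:,:,::-1])
```

```text
[0.52317431 0.22287701 0.25057906] [ 0.09498629  0.11392759 -0.97987696] 37.18005822971463
```

View pics/c3.png

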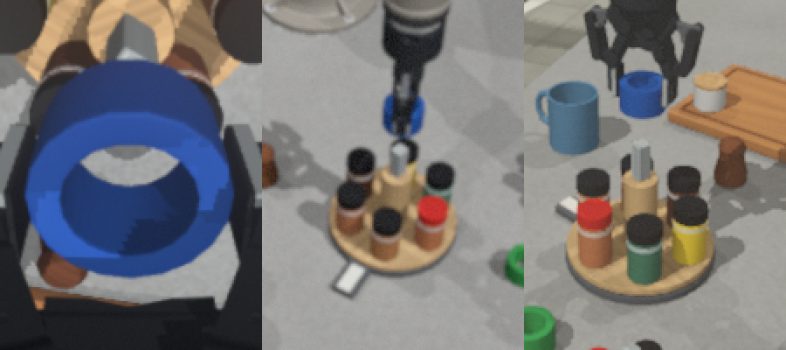

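The ring is held level and clear of the handle. I'll carry it to the board.

jog_arm:
  deltas:
    - [-0.001,-0.01,0,0,0,0,0.4]
    - [-0.003,-0.025,0,0,0,0,0.4]
    - [-0.006,-0.04,0,0,0,0,0.4]
    - [-0.008,-0.045,0,0,0,0,0.4]
    - [-0.008,-0.045,0,0,0,0,0.4]
    - [-0.008,-0.045,0,0,0,0,0.4]
    - [-0.008,-0.045,0,0,0,0,0.4]
    - [-0.008,-0.045,0,0,0,0,0.4]
    - [-0.008,-0.045,0,0,0,0,0.4]
    - [-0.006,-0.04,0,0,0,0,0.4]

```text
t: 5.05
eef_pos: [0.4578, -0.1647, 0.251]
tool_rot: [-0.0, 0.708, 0.706, -0.0]
contact_force: [1.2, -0.2, -0.1]
gripper_width: 0.646
grasp_force: 37.2
```

jog_arm:
  deltas:
    - [-0.003,-0.025,0,0,0,0,0.4]
    - [-0.001,-0.012,-0.01,0,0,0,0.4]
    - [0,0,-0.025,0,0,0,0.4]
    - [0,0,-0.03,0,0,0,0.4]
    - [0,0,-0.03,0,0,0,0.4]
    - [0,0,-0.025,0,0,0,0.4]
    - [0,0,-0.015,0,0,0,0.4]
    - [0,0,0,0,0,0,0.4]
    - [0,0,0,0,0,0,0.4]

```text
t: 5.95
eef_pos: [0.4554, -0.1983, 0.1159]
tool_rot: [-0.001, 0.707, 0.707, -0.0]
contact_force: [0.7, 0.6, -0.2]
gripper_width: 0.651
grasp_force: 37.3
```

Run:
```python
from h import *
c=snap('wrist','wrist4');d=snap('side','side4');o=bot.get_obs();print(o['eef_pos'],o['contact_force'],o['grasp_force'],o['tool_rot'])
f=lambda i,a,b,h,w:cv2.resize(i[a:a+h,b:b+w],(400,350),interpolation=3)
cv2.imwrite('pics/c4.png',np.hstack([f(c['img'],120,180,280,320),f(d['img'],90,310,140,160)])[:,:,::-1])
```

```text
[ 0.45617652 -0.19879159  0.11699946] [-0.42314605 -0.12055254 -1.43456839] 37.2872837819159 [5.43614216e-04 7.06943182e-01 7.07270025e-01 3.93210908e-04]
```

View pics/c4.png

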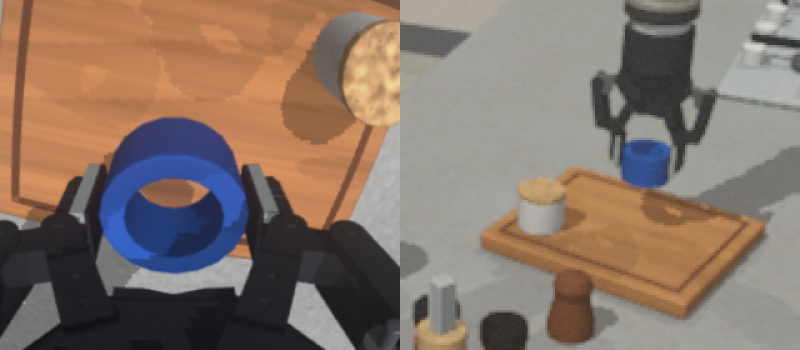

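jog_arm:
  deltas:
    - [0,0,-0.01,0,0,0,0.4]
    - [0,0,-0.015,0,0,0,0.4]
    - [0,0,-0.015,0,0,0,0.4]
    - [0,0,-0.01,0,0,0,0.4]
    - [0,0,-0.006,0,0,0,0.4]
    - [0,0,-0.003,0,0,0,0.4]
    - [0,0,-0.002,0,0,0,0.4]
    - [0,0,0,0,0,0,0.4]

```text
t: 6.85
eef_pos: [0.4558, -0.199, 0.0555]
tool_rot: [0.0, 0.707, 0.707, 0.0]
contact_force: [0.1, 0.2, -0.5]
gripper_width: 0.647
grasp_force: 37.3
```

jog_arm:
  deltas:
    - [0,0,-0.001,0,0,0,0.4]
    - [0,0,-0.001,0,0,0,0.4]
    - [0,0,0,0,0,0,0.4]

```text
t: 7.15
eef_pos: [0.4556, -0.1989, 0.0534]
tool_rot: [0.0, 0.707, 0.707, 0.0]
contact_force: [0.3, 0.2, -1.1]
gripper_width: 0.649
grasp_force: 37.3
```

jog_arm:
  deltas:
    - [0,0,-0.001,0,0,0,0.4]
    - [0,0,0,0,0,0,0.4]
    - [0,0,0,0,0,0,0.4]

```text
t: 7.45
eef_pos: [0.4556, -0.1989, 0.0523]
tool_rot: [-0.0, 0.707, 0.707, -0.0]
contact_force: [0.6, 1.5, -0.5]
gripper_width: 0.647
grasp_force: 37.3
```

jog_arm:
  deltas:
    - [0,0,-0.001,0,0,0,0.4]
    - [0,0,0,0,0,0,0.4]
    - [0,0,0,0,0,0,0.4]

```text
t: 7.75
eef_pos: [0.4557, -0.199, 0.0518]
tool_rot: [0.0, 0.707, 0.707, 0.0]
contact_force: [-2.5, 0.2, 6.6]
gripper_width: 0.655
grasp_force: 37.9
```

Contact felt at 6.6 N, so I'll release and rise.

jog_arm:
  deltas:
    - [0,0,0,0,0,0,0.7]
    - [0,0,0,0,0,0,0.8]
    - [0,0,0,0,0,0,1]
    - [0,0,0,0,0,0,1]
    - [0,0,0.006,0,0,0,1]
    - [0,0,0.02,0,0,0,1]
    - [0,0,0.035,0,0,0,1]
    - [0,0,0.045,0,0,0,1]
    - [0,0,0.045,0,0,0,1]
    - [0,0,0.045,0,0,0,1]

```text
t: 8.75
eef_pos: [0.455, -0.1988, 0.2495]
tool_rot: [0.0, 0.707, 0.707, 0.0]
contact_force: [1.0, 0.1, -0.0]
gripper_width: 1.001
grasp_force: 0.0
```

jog_arm:
  deltas:
    - [0,0,0.015,0,0,0,1]
    - [0.003,0.02,0.01,0,0,0,1]
    - [0.007,0.04,0,0,0,0,1]
    - [0.008,0.047,0,0,0,0.12,1]
    - [0.008,0.047,0,0,0,0.14,1]
    - [0.008,0.047,0,0,0,0.14,1]
    - [0.008,0.047,0,0,0,0.14,1]
    - [0.008,0.047,0,0,0,0.14,1]
    - [0.008,0.047,0,0,0,0.14,1]
    - [0.006,0.035,0,0,0,0.14,1]

```text
t: 9.75
eef_pos: [0.5193, 0.1815, 0.2728]
tool_rot: [0.0, 0.297, 0.955, 0.001]
contact_force: [0.7, -0.6, -1.0]
gripper_width: 1.002
grasp_force: 0.0
```

Run:
```python
from h import *
c=snap('wrist','wrist5');s=snap('scene','scene5');d=snap('side','side5');o=bot.get_obs();print(o['eef_pos'],R.from_quat(o['tool_rot'],scalar_first=True).as_matrix()[:,1],o['q'])
f=lambda i,a,b,h,w:cv2.resize(i[a:a+h,b:b+w],(400,350),interpolation=3)
cv2.imwrite('pics/c5.png',np.hstack([f(c['img'],0,140,350,400),f(d['img'],90,310,140,160)])[:,:,::-1])
# ring on the board
for nm,k in((s,'s'),(d,'d')):
    hsv=cv2.cvtColor(nm['img'],cv2.COLOR_RGB2HSV).astype(int);m=((hsv[...,0]>105)&(hsv[...,0]<126)&(hsv[...,1]>170)).astype(np.uint8)
    n,_,st,ce=cv2.connectedComponentsWithStats(m);
    for i in range(1,n):
        if st[i,4]>80: print(k,ce[i],st[i],plane(nm,*ce[i],.045))
```

```text
[0.51913737 0.18089847 0.27240705] [5.69657022e-01 8.21882314e-01 5.82227716e-04] [-0.2942834   0.26201854 -0.18469119  1.82559261  0.05358015  1.05866925
  0.46563529]
s [218.82677165 166.45669291] [210 157  18  20 254] [ 0.45814933 -0.20014978  0.045     ]
```

View pics/c5.png

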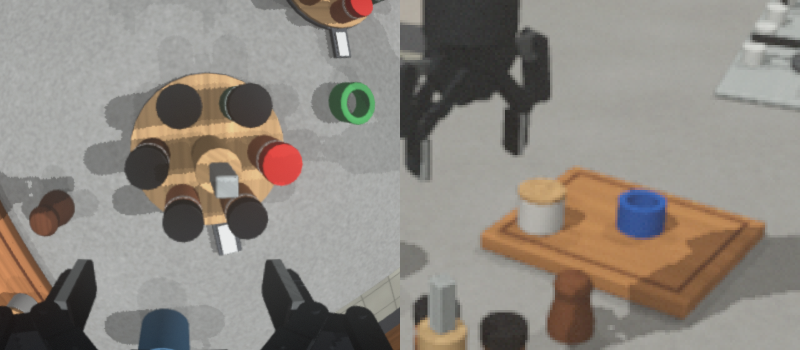

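The ring sits flat and upright on the board near (0.457,-0.20), and the salt pot and pepper are untouched. The handle top is at wrist pixel (367,186), the red lid at (421,164) and the pointer at (368,239). I'll refit from here.

```bash
cat >> h.py <<'E'
def cen(m,box):
    u0,v0,u1,v1=box;mm=np.zeros((400,640),np.uint8);mm[v0:v1,u0:u1]=m[v0:v1,u0:u1]
    return max(cv2.findContours(mm,0,2)[0],key=cv2.contourArea)
def fit(c,redbox,blk,pbox):
    """blk: list of (box, multiple of 60 deg from red). Returns axis, red deg, front deg"""
    hsv=cv2.cvtColor(c['img'],cv2.COLOR_RGB2HSV).astype(int);H,S,V=hsv[...,0],hsv[...,1],hsv[...,2]
    A=[];B=[]
    for b,k in [(redbox,0)]+blk:
        m=((H<6)|(H>174))&(S>150)&(V>100) if k==0 else V<62
        (u,v),r=cv2.minEnclosingCircle(cen(m,b));p=plane(c,u,v,.102,True);print(k,round(u,1),round(v,1),round(r,1),p.round(4))
        t=np.radians(60*k);q=.068;A+=[[1,0,q*np.cos(t),-q*np.sin(t)],[0,1,q*np.sin(t),q*np.cos(t)]];B+=list(p[:2])
    x,res,_,_=np.linalg.lstsq(np.array(A),np.array(B),rcond=None)
    wh=cen((S<40)&(V>185),pbox);pp=np.array([plane(c,*q,.0135,True)[:2] for q in wh[:,0]])
    r=cv2.minAreaRect((pp*1000).astype(np.float32));pc=np.array(r[0])/1000;f=pc-x[:2]
    print('axis',x[:2],'scale',np.hypot(x[2],x[3]),'res',res,'red',np.degrees(np.arctan2(x[3],x[2])),'front',np.degrees(np.arctan2(f[1],f[0])),np.linalg.norm(f),'rect',r)
E
python3 - <<'E'
from h import *
c=load('wrist5')
fit(c,(395,140,448,190),[((295,82,342,130),2),((364,80,415,130),1),((262,140,308,190),3)],(345,218,385,260))
# two fully opposite lids: near ones
hsv=cv2.cvtColor(c['img'],cv2.COLOR_RGB2HSV).astype(int)
g=cen((hsv[...,1]<50)&(hsv[...,2]>150),(350,170,385,200));print(cv2.minAreaRect(g))
pp=np.array([plane(c,*q,.172,True)[:2] for q in g[:,0]]);print(cv2.minAreaRect((pp*1000).astype(np.float32)))
print(proj(c,(.5246,.2222,.172),True))
E
```

```text
0 420.0 163.3 21.4 [0.5575 0.2767 0.102 ]
2 318.5 106.0 21.6 [0.4561 0.2237 0.102 ]
1 377.5 103.0 17.2 [0.4842 0.2715 0.102 ]
3 286.2 166.2 22.0 [0.4858 0.1653 0.102 ]
axis [0.5198593  0.21981306] scale 0.9512547866165791 res [7.30833731e-05] red 58.85647240630989 front -19.12226140956605 0.1303568857216146 rect ((643.0233154296875, 177.11009216308594), (20.047687530517578, 45.497779846191406), 69.96212005615234)
((367.4737548828125, 186.00137329101562), (20.970975875854492, 21.96959114074707), 86.98721313476562)
((523.9008178710938, 221.77330017089844), (16.18413734436035, 16.55621337890625), 58.687374114990234)
(np.float64(368.4217607175932), np.float64(186.50674704246168))
```

jog_arm:
  deltas:
    - [0.002,0.015,0,0,0,0.047,1]
    - [0.003,0.018,0,0,0,0,1]
    - [0,0.008,0,0,0,0,1]
    - [0,0,-0.015,0,0,0,1]
    - [0,0,-0.03,0,0,0,1]
    - [0,0,-0.03,0,0,0,1]
    - [0,0,-0.025,0,0,0,0.8]
    - [0,0,-0.01,0,0,0,0.6]
    - [0,0,0,0,0,0,0.6]
    - [0,0,0,0,0,0,0.6]

```text
t: 10.9
eef_pos: [0.5252, 0.2192, 0.1633]
tool_rot: [0.001, 0.278, 0.96, 0.0]
contact_force: [0.5, 0.9, 0.4]
gripper_width: 0.598
grasp_force: 0.0
```

Run:
```python
from h import *
c=snap('wrist','wrist6');o=bot.get_obs();y=rot(o['tool_rot'])[:,1];print(o['eef_pos'],np.degrees(np.arctan2(y[1],y[0])),o['q'],o['contact_force'])
hsv=cv2.cvtColor(c['img'],cv2.COLOR_RGB2HSV).astype(int)
u,v=proj(c,(.5243,.222,.172),True);print(u,v);u,v=int(u),int(v)
g=cen((hsv[...,1]<50)&(hsv[...,2]>150),(u-35,v-35,u+35,v+35))
pp=np.array([plane(c,*q,.172,True)[:2] for q in g[:,0]]);print(cv2.minAreaRect((pp*1000).astype(np.float32)))
```

```text
[0.52549333 0.21939651 0.16375552] 57.68100908075227 [-0.35039478  0.41467512 -0.19550442  1.88630259  0.10484989  0.84808153
  0.40771196] [-0.03736241  0.68174859  1.37859947]
324.98407123499805 292.8788764905135
((533.7377319335938, 215.56198120117188), (33.11206817626953, 18.082473754882812), 57.33648681640625)
```

jog_arm:
  deltas:
    - [-0.001,0.0027,-0.005,0,0,0,0.6]
    - [0,0,-0.005,0,0,0,0.6]
    - [0,0,0,0,0,0,0.4]
    - [0,0,0,0,0,0,0.25]
    - [0,0,0,0,0,0,0.1]
    - [0,0,0,0,0,0,0]
    - [0,0,0,0,0,0,0]
    - [0,0,0,0,0,0,0]
  newtons: 50

```text
t: 11.75
eef_pos: [0.5238, 0.2222, 0.1525]
tool_rot: [0.0, 0.278, 0.961, 0.0]
contact_force: [0.7, 2.7, -2.1]
gripper_width: 0.202
grasp_force: 51.5
```

The handle is gripped on its flats (about 17 mm opening). I'll turn it clockwise.

jog_arm:
  deltas:
    - [0,0,0,0,0,-0.04,0]
    - [0,0,0,0,0,-0.08,0]
    - [0,0,0,0,0,-0.1,0]
    - [0,0,0,0,0,-0.1,0]
    - [0,0,0,0,0,-0.1,0]
    - [0,0,0,0,0,-0.1,0]
    - [0,0,0,0,0,-0.08,0]
    - [0,0,0,0,0,0,0]

```text
t: 12.55
eef_pos: [0.5243, 0.2226, 0.1525]
tool_rot: [0.0, 0.55, 0.835, 0.001]
contact_force: [3.9, 4.0, -3.3]
gripper_width: 0.204
grasp_force: 51.4
```

jog_arm:
  deltas:
    - [0,0,0,0,0,-0.08,0]
    - [0,0,0,0,0,-0.1,0]
    - [0,0,0,0,0,-0.1,0]
    - [0,0,0,0,0,-0.1,0]
    - [0,0,0,0,0,-0.1,0]
    - [0,0,0,0,0,-0.1,0]
    - [0,0,0,0,0,-0.1,0]
    - [0,0,0,0,0,-0.05,0]
    - [0,0,0,0,0,0,0]
    - [0,0,0,0,0,0,0]

```text
t: 13.55
eef_pos: [0.5249, 0.2226, 0.1525]
tool_rot: [0.0, 0.812, 0.584, 0.002]
contact_force: [5.9, 3.8, -4.5]
gripper_width: 0.2
grasp_force: 51.2
```

Run:
```python
from h import *
c=snap('wrist','wrist7');s=snap('scene','scene7');d=snap('side','side7')
o=bot.get_obs();y=rot(o['tool_rot'])[:,1];print(o['eef_pos'],np.degrees(np.arctan2(y[1],y[0])),o['q'],o['contact_force'],o['torque'],o['grasp_force'])
f=lambda i,a,b,h,w:cv2.resize(i[a:a+h,b:b+w],(400,350),interpolation=3)
g=lambda i,a,b,h,w:cv2.resize(i[a:a+h,b:b+w],(400,200),interpolation=3)
cv2.imwrite('pics/c7.png',np.vstack([np.hstack([f(s['img'],140,290,122,140),f(d['img'],170,250,140,160)]),np.hstack([g(c['img'],0,0,400,640),g(s['img'],110,150,180,300)])])[:,:,::-1])
for k,p in(('red',(.5243+.068*np.cos(-.358),.222+.068*np.sin(-.358),.102)),('ptr',(.5243+.131*np.cos(-.358),.222+.131*np.sin(-.358),.0135))): print(k,proj(s,p),proj(d,p),proj(c,p,True))
```

```text
[0.52492265 0.22260524 0.15251155] -18.51174255616109 [-0.59788699  0.42241055  0.11097929  1.91056022 -0.06284432  0.80865419
 -0.77640663] [ 5.88221375  3.32292879 -5.00098484] [ 0.7278232  -0.88398913 -0.03015586] 51.208416223526
red [353.32837504 212.01887219] [304.82880091 216.80928909] (np.float64(423.7685711056263), np.float64(240.74476172234995))
ptr [339.14149992 250.57933823] [287.49876951 237.01544946] (np.float64(455.8270339399702), np.float64(199.53031426132964))
```

View pics/c7.png

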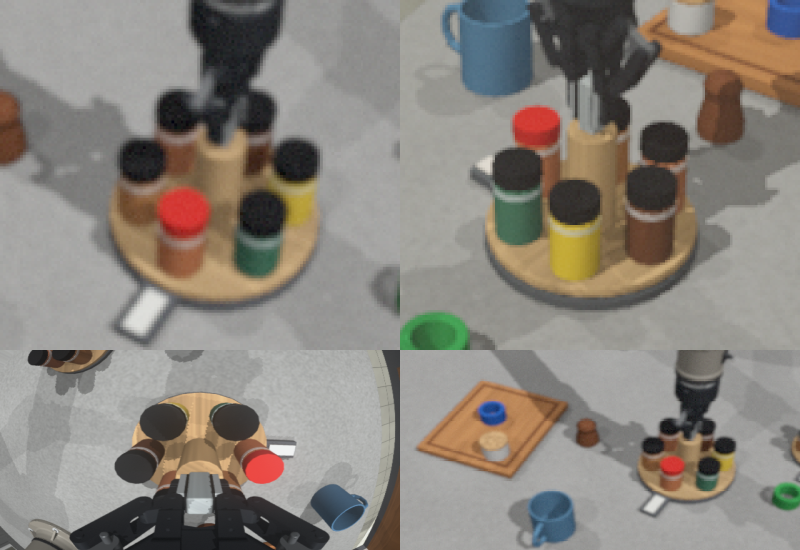

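The red-lidded jar stands at the front near the pointer: scene red lid at (354,214), pointer at (340,249). The ring is on the board and the mug, salt and pepper are undisturbed. I'll measure the residual.

Run:
```python
from h import *
c=load('wrist7');s=load('scene7')
hsv=cv2.cvtColor(c['img'],cv2.COLOR_RGB2HSV).astype(int);H,S,V=hsv[...,0],hsv[...,1],hsv[...,2]
ax=np.array([.5245,.2223])
(u,v),r=cv2.minEnclosingCircle(cen(((H<6)|(H>174))&(S>150)&(V>100),(380,190,465,265)));p=plane(c,u,v,.102,True)[:2]
print(u,v,r,p,np.linalg.norm(p-ax),np.degrees(np.arctan2(*(p-ax)[::-1])))
for b in((225,90,302,165),(342,90,415,165),(180,185,255,255)):
    (u,v),r=cv2.minEnclosingCircle(cen(V<55,b));p=plane(c,u,v,.102,True)[:2];print(u,v,r,np.linalg.norm(p-ax),np.degrees(np.arctan2(*(p-ax)[::-1])))
w=cen((S<40)&(V>185),(425,175,480,215));pp=np.array([plane(c,*q,.0135,True)[:2] for q in w[:,0]]);print(cv2.minAreaRect((pp*1000).astype(np.float32)),np.degrees(np.arctan2(*(pp.mean(0)-ax)[::-1])))
hs=cv2.cvtColor(s['img'],cv2.COLOR_RGB2HSV).astype(int)
rd=lambda h:((h[...,0]<5)|(h[...,0]>174))&(h[...,1]>180)&(h[...,2]>120)
old=load('scene0');ho=cv2.cvtColor(old['img'],cv2.COLOR_RGB2HSV).astype(int)
a=cen(rd(hs),(335,195,375,235));e=cv2.moments(a);u,v=e['m10']/e['m00'],e['m01']/e['m00'];p=plane(s,u,v-1.4,.102)[:2]
print('scene',u,v,p,np.linalg.norm(p-ax),np.degrees(np.arctan2(*(p-ax)[::-1])))
```

```text
419.75439453125 232.87315368652344 33.63869094848633 [0.58642509 0.20469972] 0.06437768248043235 -15.866151093295485
262.5 151.0 25.947160720825195 0.06287611886653495 101.65997975594769
369.0 162.0 9.999999747378752e-05 0.05593209028996217 40.44166995857145
219.0 230.0 31.241098403930664 0.06282491296680666 156.84881365633353
((642.4007568359375, 177.08535766601562), (20.36153221130371, 45.054534912109375), 69.81234741210938) -20.61036162504072
scene 353.74160206718346 213.87166236003443 [0.58917764 0.19938606] 0.06861665812517669 -19.508177342607944
```

jog_arm:
  deltas:
    - [0,0,0,0,0,-0.018,0]
    - [0,0,0,0,0,-0.017,0]
    - [0,0,0,0,0,0,0]
    - [0,0,0,0,0,0,0]
    - [0,0,0,0,0,0,0]

```text
t: 14.2
eef_pos: [0.525, 0.2226, 0.1525]
tool_rot: [0.0, 0.822, 0.57, 0.002]
contact_force: [6.3, 3.6, -5.6]
gripper_width: 0.205
grasp_force: 51.2
```

Run:
```python
from h import *
o=bot.get_obs();y=rot(o['tool_rot'])[:,1];print(np.degrees(np.arctan2(y[1],y[0])),o['contact_force'],o['grasp_force'])
s=snap('scene','scene8');d=snap('side','side8');ax=np.array([.5245,.2223])
rd=lambda h:((h[...,0]<5)|(h[...,0]>174))&(h[...,1]>180)&(h[...,2]>120)
def top(c,box):  # topmost part of lid: lid-top ellipse from the mask's width rows
    h=cv2.cvtColor(c['img'],cv2.COLOR_RGB2HSV).astype(int);e=cv2.moments(cen(rd(h),box));return e['m10']/e['m00'],e['m01']/e['m00']
u=top(s,(335,195,375,235));v=top(d,(285,195,320,235))
p,e=cross(ray(s,*u),ray(d,*v));print(u,v,p,e,np.linalg.norm(p[:2]-ax),np.degrees(np.arctan2(*(p[:2]-ax)[::-1])))
```

```text
-20.516056244476456 [ 6.27327731  3.59127406 -5.55779476] 51.154956221580505
(352.7258883248731, 213.38747884940776) (304.89058524173026, 219.80152671755727) [0.5874114  0.19749922 0.0943137 ] 0.002005023920319862 0.0676233925672668 -21.515226667875172
```

The red lid is at about -21° (radius 67.6 mm) against a front of -20.6°. It is aligned and held, so I'm handing in.

```bash
python3 -c "
from station import bot
print(bot.hand_in())"
```

```text
the job is handed in; nothing more can be done
None
```

The blue napkin ring lies flat on the chopping board, the red-lidded jar stands at the white pointer (within about 1° by my measurements), and the gripper is holding the carousel's handle with about 51 N; the job is handed in, with no verdict returned.

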